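# Fit the tube carrier on the orbital shaker and latch it

## Robot

A 6-joint arm with a two-finger parallel gripper is mounted at the origin on a cart in front of the work surface, level with it; the furniture and walls round the work are solid. World frame = base frame: x ahead of the robot, y to its left, z up, the work surface at z = 0. Lengths are in mm, angles in rad, forces in N, time in s.
With the tool pointing down it reaches from about 350 to 875 mm from the base axis. Payload 4.2 kg.
Tool frame: the origin (TCP) lies at the very end of the fingers, on their centre line; the grasp point (between the pads) lies arm.hold_point_z behind it (arm.hold_point_z is the distance from the TCP to the grasp point, in mm); y points along the fingers, x is the direction in which the jaws open and shut, and the axes are right-handed (so a half turn about y gives the same grasp; the last joint's range is limited). The gripper opens to 85 mm and grips with 20 to 120 N. Pads are 22 mm wide; open, the fingers measure 114 mm over their backs; the gripper's body (76 mm by 85 mm) begins 54 mm behind the grasp point. The pads swing forward as they close: fully open they stand 13 mm farther back than shut.
Start: joints at [-1.017, 0.385, 0.008, 0, -1.194, -0.259], TCP at [181.609, -598.011, 231.312] pointing down, gripper open.
Joint ranges: [-3.14, 3.14], [-1.21, 2.06], [-1.07, 1.41], [-3.16, 2.05], [-2.99, -0.16], [-3.1, 3.1]. Speed limits (rad/s): [2.79, 2.79, 3.14, 3.14, 3.14, 3.14].

## Interface

Orientations are given as a unit quaternion [x, y, z, w].
In Python, from bench import arm gives the robot as it stands.
- The arm moves only by the shell command python3 -m creep 'ROWS'. ROWS is JSON, a list of rows, each a list of 3 entries, a list of its own where there are three numbers: the shift along the world's x, y, z in mm, then the turn, a rotation vector about the world's x, y, z in rad, then the gripper command: -1 is shut, 1 is fully open, values between are in proportion. In form: [[[dx, dy, dz], [wx, wy, wz], jaw], ...]. A call has 1 to 12 rows; each row is the pose to reach, as a shift and turn from the pose commanded when the call began; what a row does not reach only later rows make up. A row lasts 1/12 s, in which the tool goes at most 41.7 mm and 7.16 degrees, less where a joint would pass 70% of its speed; a pose out of reach is approached as far as the arm can. A call with a gripper value outside its range is refused whole. The fingers move at their own pace and stop on an object; the grip force is fixed at half the most. Time passes only in rows, so rows that repeat a pose let the fingers close. It gives the time, the measured TCP pose, the force and the opening at its end, in the units of the state.
- arm.read_state(): the state, without advancing time (a new reading comes with each control period).
- arm.get_image(name): name is "side" or "top"; returns (picture, depth): 420x560x3 uint8, red, green, blue; 420x560 float32, mm along the optical axis (not along the pixel's ray), 0 where there is no reading.
- arm.camera_params(name): a dict with "camera_matrix" (3x3 intrinsics, pixels), "extrinsics" (4x4, takes a point from world to camera coordinates). Camera axes: x right, y down, z forward; pixel columns grow to the right and rows downward; lengths in mm; the calibration is good to about 2 mm. A picture is of the moment at which its call begins. camera_params takes no time and is no camera call.
- arm.job_done(): hands the job in, once; it reports no verdict.
The state is a dict: "clock": time; "joints": joint angles; "joint_vel": joint speeds; "joint_efforts": joint torques, N m; "position": TCP position; "ee_rot": TCP orientation; "contact_force": force on the tool from outside, world axes, zero at the start; "wrist_torque": the same for the moment, N m; "gripper_width": finger opening in mm.
Only numpy, scipy, OpenCV 4.12 (cv2) and the standard library are available. Lean on these libraries where they do the work, as an engineer would, in place of code of your own. Each camera call takes 0.05 s, during which the arm holds its last target.

## Task

Fit the four-place tube carrier on the little orbital shaker: swing the latch clear, then set the carrier level on the drive table so that both studs come up through the holes in the ends of its base plate and the plate lies flat, either way round. The table has stopped somewhere on its orbit, so you will have to feel for the studs. Then swing the latch fully back until its tongue points straight over the plate, leaving the jar, the bottle and the timer where they stand.

Things in the scene. Friction and masses are not known exactly. Their poses are not given: they have to be found in the camera images.
- shaker: Orbital shaker, fixed: white housing 212 (x) x 246 (y) x 59 mm with dial and switch on its front (-x). Origin under the housing's centre, at bench height; x to its back. Above it lies a dark metal drive table 116 (x) x 196 (y) mm, square to the housing, top 74 mm above the bench. The table is rigid but stops at a different spot of its orbit each time; that shift is not measured.
- orbit_center (a point): Point of the shaker's housing frame (same axes) at the middle of the orbit, at table-top height (74 mm). The table's true centre lies up to 5 mm from it in x and up to 5 mm in y: find it by touch or by looking. On the table, 80 mm to +y and -y of its true centre, stand two steel studs, 12 mm diameter, 12 mm tall, with 1.5 mm chamfered tips.
- carrier_center (a point): Loose tube carrier, 0.3 to 0.6 kg: aluminium base plate 110 (x) x 190 (y) x 5 mm, round hole 15 mm at y = +80 mm, slot 15 (x) x 19 (y) mm at y = -80 mm; white deck 100 x 122 mm, 40 to 45 mm above the underside, with four tube holes. Point: its centre, 42.5 mm above the underside, midway between the holes; z up. Home: 42.5 mm above the table top, over the table's true centre.
- carrier_grip (a point): Where to hold the carrier: centre of its upright grey grip block, 34 (x) x 22 (y) x 40 mm tall, 65 mm above the carrier's underside. The block stands on the deck and its top is 85 mm above the underside. Same axes as the carrier; hold it across the 22 mm (along y), fingertips above the deck.
- latch (a joint): Swing latch on a lug of the drive table, vertical hinge, 0 to 1.65 rad. 0 = locked: tongue points to the shaker's +x, 13 mm over a seated plate's edge and 2 mm above the plate, knob to -x. 1.57 = open: tongue to -y, knob to +y of the shaker. It starts between, in the carrier's way; clear of its place from 1.2 rad. Stiff hinge, stays where left, 1 to 2 N at the knob.
- latch_mid (a point): Latch hinge axis at table-top height with the table at mid-orbit (fixed to the housing, same axes); the true axis is shifted just as the table is, always 90 mm to -x of the table's true centre. Knob: upright black cylinder, 14 mm diameter, 36 mm from the axis, 15 to 50 mm above the table top. Steel bar below it 14 mm wide, 7 to 15 mm above the table top, tongue end 48 mm from the axis.
- cream_jar_center (a point): White screw-lid jar 77 mm in diameter, 91 mm tall, bystander; point half-way up, on its axis.
- rinse_bottle_center (a point): White plastic bottle 66 mm in diameter, 143 mm tall, bystander; point half-way up, on its axis.
- timer_center (a point): Flat bench timer 58 x 62 x 16 mm, bystander; point at its centre.

How it is judged:
By the outcome, as a careful person would: the job done as asked, in the order asked, and still so for the second after the job is handed in, with the robot touching nothing.
It also fails if it takes over 70 s, if anything falls off the work surface, if the arm or the gripper's body presses on something with over 40 N, if the wrist force passes 120 N, or if a joint passes its speed limit or range.

## Working session

There is one attempt and no reset: what is moved stays moved. The work goes in short steps, Python scripts to look and compute and a shell command to move; the robot and the scene stay as the last step left them, time stands still between calls to the robot, and variables do not carry over. Pictures are saved under pics/ and viewed, and the job is handed in when it is done.

```bash
mkdir -p pics; ls; python3 - <<'E'
from bench import arm
import cv2,numpy as np,json
s=arm.read_state();print(s);print(arm.hold_point_z)
for n in("side","top"):
    p,d=arm.get_image(n);cv2.imwrite(f"pics/{n}0.png",p[:,:,::-1]);np.save(f"pics/{n}0.npy",d);np.save(f"pics/{n}0rgb.npy",p)
    print(arm.camera_params(n))
E
```

```text
pics
{'clock': 0.0, 'joints': array([-1.01743964e+00,  3.85571536e-01,  6.61772033e-03, -4.85208897e-04,
       -1.19402469e+00, -2.58598203e-01]), 'joint_vel': array([ 6.59407353e-04,  8.34292751e-04,  2.73202052e-04, -1.04684327e-03,
       -4.22835990e-04, -3.91744423e-05]), 'joint_efforts': array([-3.04962361e-05, -3.92285979e+01,  1.88406640e+01,  4.18648347e+00,
       -4.59177376e-03,  8.52079665e-06]), 'position': array([ 181.40699582, -597.47475142,  230.21143272]), 'ee_rot': array([ 0.4205495 ,  0.56839862, -0.5675309 , -0.42186468]), 'contact_force': array([-1.19472925, -0.43336834,  0.88438158]), 'wrist_torque': array([-1.42306622e-03,  2.48773759e-05,  1.90280872e-02]), 'gripper_width': 85.36059384713731}
18.700000000000003
{'camera_matrix': array([[431.47435373,   0.        , 286.04892455],
       [  0.        , 431.47435373, 208.7535935 ],
       [  0.        ,   0.        ,   1.        ]]), 'extrinsics': array([[ 9.68031325e-01, -2.50460165e-01,  1.36036344e-02,
        -5.44530793e+02],
       [-1.02013227e-01, -4.42669107e-01, -8.90863269e-01,
         1.19804041e+02],
       [ 2.29147670e-01,  8.60995800e-01, -4.54067812e-01,
         7.69939861e+02],
       [ 0.00000000e+00,  0.00000000e+00,  0.00000000e+00,
         1.00000000e+00]])}
{'camera_matrix': array([[473.86595556,   0.        , 276.5333429 ],
       [  0.        , 473.86595556, 202.77665233],
       [  0.        ,   0.        ,   1.        ]]), 'extrinsics': array([[ 5.49743692e-03, -9.99545491e-01, -2.96410275e-02,
         1.38461513e+01],
       [-9.96606107e-01, -3.04183555e-03, -8.22618651e-02,
         5.65476655e+02],
       [ 8.21343132e-02,  2.99926584e-02, -9.96169863e-01,
         8.92947855e+02],
       [ 0.00000000e+00,  0.00000000e+00,  0.00000000e+00,
         1.00000000e+00]])}
```

View pics/side0.png

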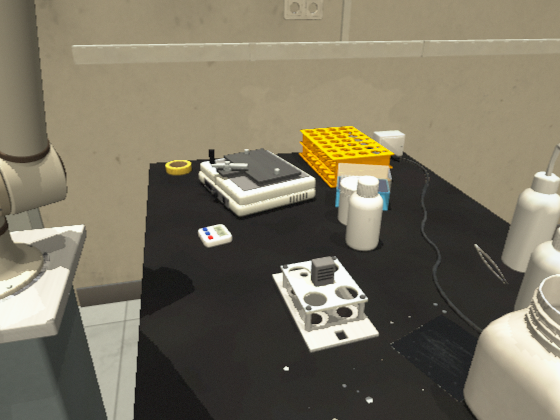

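View pics/top0.png

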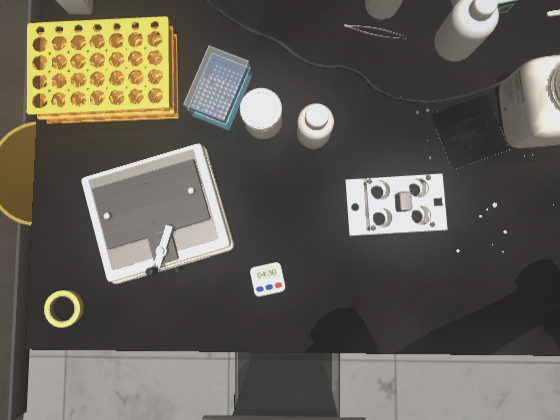

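```bash
python3 - <<'E'
import cv2
a=cv2.imread("pics/top0.png");b=cv2.imread("pics/side0.png")
cv2.imwrite("pics/c1.png",cv2.resize(a[135:290,70:240],None,fx=3.8,fy=3.8,interpolation=2))
cv2.imwrite("pics/c2.png",cv2.resize(a[165:245,335:460],None,fx=6,fy=6,interpolation=2))
cv2.imwrite("pics/c3.png",cv2.resize(b[135:215,190:320],None,fx=6,fy=6,interpolation=2))
cv2.imwrite("pics/c4.png",cv2.resize(b[250:350,265:385],None,fx=6,fy=6,interpolation=2))
E
```

```text
(no output)
```

View pics/c1.png

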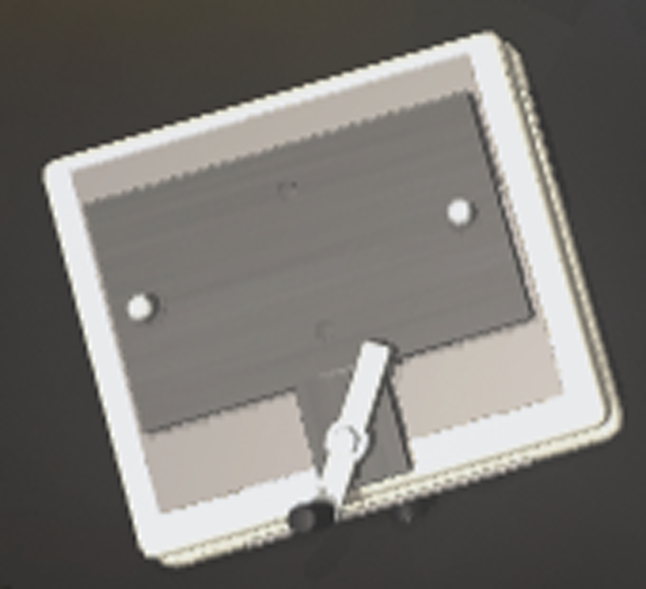

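View pics/c2.png

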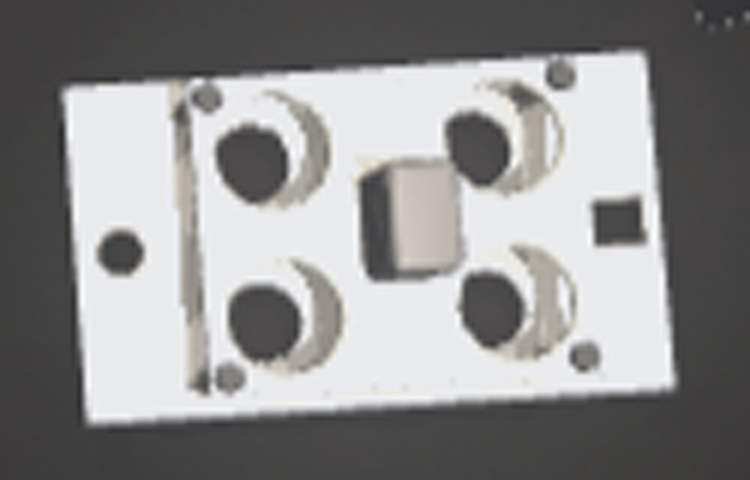

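View pics/c3.png

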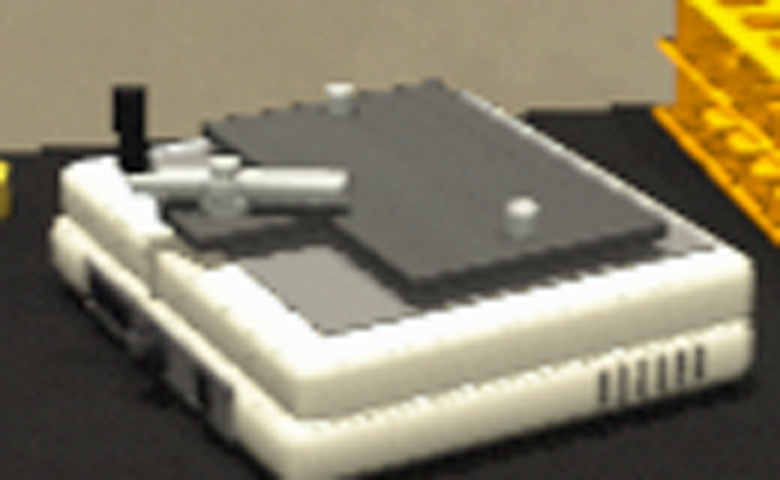

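View pics/c4.png

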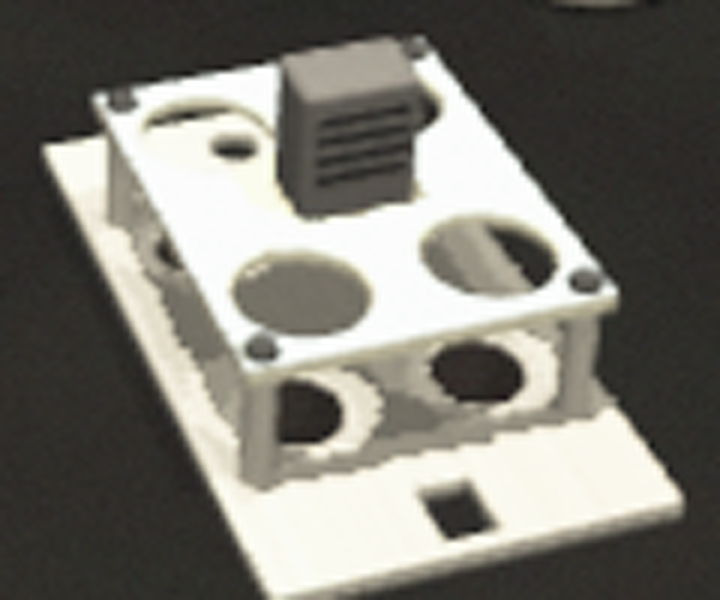

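```bash
cat > h.py <<'E'
import numpy as np,cv2
from bench import arm
C={n:arm.camera_params(n) for n in("side","top")}
def P(n): return C[n]["camera_matrix"]@C[n]["extrinsics"][:3]
def tri(pt,ps):
    X=cv2.triangulatePoints(P("top"),P("side"),np.array(pt,float).reshape(2,1),np.array(ps,float).reshape(2,1));X=X[:3,0]/X[3,0]
    return X,proj("top",X)-pt,proj("side",X)-ps
def proj(n,X):
    q=P(n)@np.append(X,1);return q[:2]/q[2]
def atz(n,p,z):
    K=C[n]["camera_matrix"];E=C[n]["extrinsics"];R=E[:3,:3];c=-R.T@E[:3,3]
    d=R.T@np.linalg.solve(K,[p[0],p[1],1.]);return c+d*(z-c[2])/d[2]
def snap(tag,boxes=()):
    for n in("side","top"):
        p,d=arm.get_image(n);cv2.imwrite(f"pics/{n}{tag}.png",p[:,:,::-1]);np.save(f"pics/{n}{tag}.npy",d)
E
python3 - <<'E'
from h import *
np.set_printoptions(precision=1,suppress=True)
c1=lambda x,y:np.array([x/3.8+70-.37,y/3.8+135-.37])
c2=lambda x,y:np.array([x/6+335-.4,y/6+165-.4])
c3=lambda x,y:np.array([x/6+190-.4,y/6+135-.4])
c4=lambda x,y:np.array([x/6+265-.4,y/6+250-.4])
A=dict(studR=(c1(459,212),c3(521,206),86),studL=(c1(141,307),c3(340,90),86),hub=(c1(345,438),c3(224,162),90),tip=(c1(376,347),c3(345,182),89),knob=(c1(303,519),c3(129,90),124),
 hole=(c2(121,252),c4(233,147),5),slot=(c2(618,221),c4(458,510),5),
 s1=(c2(207,97),c4(121,99),45),s2=(c2(561,75),c4(416,46),45),s3=(c2(230,378),c4(263,347),45),s4=(c2(585,356),c4(585,280),45),
 blocktop=(c2(429,216),c4(345,70),85))
for k,(t,s,z) in A.items():
    X,e,f=tri(t,s);print(k,X,"res",e,f,"top@z",atz("top",t,z)[:2],"side@z",atz("side",s,z)[:2])
d=np.load("pics/top0.npy")
for u,v in[(404,200),(160,190),(191,191),(107,215),(348,200)]:print(u,v,d[v,u],)
E
```

```text
studR [582.1 170.5  87.8] res [ 0. -0.] [-0.  0.] top@z [582.3 170.9] side@z [583.2 174.8]
studL [536.6 322.5  86.8] res [ 0.  -0.2] [-0.2  0. ] top@z [536.3 322.9] side@z [537.4 324.8]
hub [474.  220.2  96.4] res [-0.1  0.4] [0.4 0. ] top@z [474.6 221.9] side@z [475.1 237.3]
tip [518.4 208.4  88.7] res [ 0.1 -0.4] [-0.4  0. ] top@z [517.6 208.5] side@z [519.2 207.5]
knob [438.8 230.2 125.5] res [-0.  0.] [0. 0.] top@z [438.7 230.7] side@z [439.1 234.6]
hole [ 559.6 -136.6    6.1] res [-0.   0.1] [ 0.1 -0. ] top@z [ 559.9 -136.8] side@z [ 559.9 -135.2]
slot [ 570.1 -297.3    7. ] res [-0.   0.1] [ 0.2 -0. ] top@z [ 570.5 -298. ] side@z [ 570.7 -295.3]
s1 [ 570.6 -153.7   42.3] res [-2.7 18.7] [28.3 -4.4] top@z [ 605.8 -158.7] side@z [ 518.5 -159. ]
s2 [ 589.7 -246.   111.5] res [-2.  8.] [12.2 -2. ] top@z [ 612.9 -269. ] side@z [ 609.2 -152.7]
s3 [ 536.2 -182.4  -29.9] res [ 2.2 -8. ] [-11.    0.6] top@z [ 517.6 -164.9] side@z [ 526.1 -270.4]
s4 [ 560.1 -283.3   65.6] res [  7.7 -19.7] [-28.   2.] top@z [ 525.  -274.6] side@z [ 613.9 -264.8]
blocktop [ 564.2 -217.1   85.9] res [-0.1  0.4] [ 0.6 -0.1] top@z [ 565.  -217.6] side@z [ 563.7 -215.8]
404 200 847.85504
160 190 870.7517
191 191 858.3573
107 215 857.6605
348 200 932.7323
```

```bash
python3 - <<'E'
from h import *
from scipy.spatial.transform import Rotation as R
s=arm.read_state()
print(R.from_quat(s["ee_rot"]).as_matrix().round(3))
print(s["clock"])
for n in [( "top",(262,113),91),("top",(317,117),143),("top",(267,279),16)]:print(atz(*n))
E
```

```text
[[-0.29  -0.001 -0.957]
 [ 0.957  0.002 -0.29 ]
 [ 0.002 -1.     0.   ]]
0.1
[723.82021601  41.61471563  91.        ]
[702.25570183 -55.43071148 143.        ]
[418.71121049  34.04549639  16.        ]
```

```bash
python3 -m creep '[[[30,30,0],[0,0,0],-1],[[55,60,0],[0,0,0],-1],[[80,90,0],[0,0,0],-1],[[105,120,0],[0,0,0],-1],[[130,150,0],[0,0,0],-1],[[155,180,0],[0,0,0],-1],[[180,212,0],[0,0,0],-1],[[200,246,0],[0,0,0],-1],[[210,286,0],[0,0,0],-1],[[215,326,0],[0,0,0],-1],[[218,366,0],[0,0,0],-1],[[220,407,0],[0,0,0],-1]]'
```

```text
clock: 1.1
position: [401.4, -189.2, 230.9]
ee_rot: [-0.421, -0.568, 0.568, 0.421]
contact_force: [0.6, 0.7, 0.2]
gripper_width: -0.3
```

```bash
python3 -m creep '[[[1,40,0],[0,0,0],-1],[[1,80,0],[0,0,0],-1],[[2,120,0],[0,0,0],-1],[[2,160,0],[0,0,0],-1],[[3,200,0],[0,0,0],-1],[[3,240,0],[0,0,0],-1],[[4,280,-10],[0,0,0],-1],[[4,318,-25],[0,0,0],-1],[[4,355,-40],[0,0,0],-1],[[4,390,-55],[0,0,0],-1],[[4,412,-85],[0,0,0],-1],[[4,420,-110],[0,0,0],-1]]'; python3 - <<'E'
from h import *
snap("1");a=cv2.imread("pics/top1.png");cv2.imwrite("pics/c5.png",cv2.resize(a[135:310,70:280],None,fx=3.5,fy=3.4,interpolation=2))
E
```

```text
clock: 2.1
position: [405.7, 232.3, 120.2]
ee_rot: [0.42, 0.569, -0.568, -0.42]
contact_force: [0.1, -0.5, -1.1]
gripper_width: 0.2
```

View pics/c5.png

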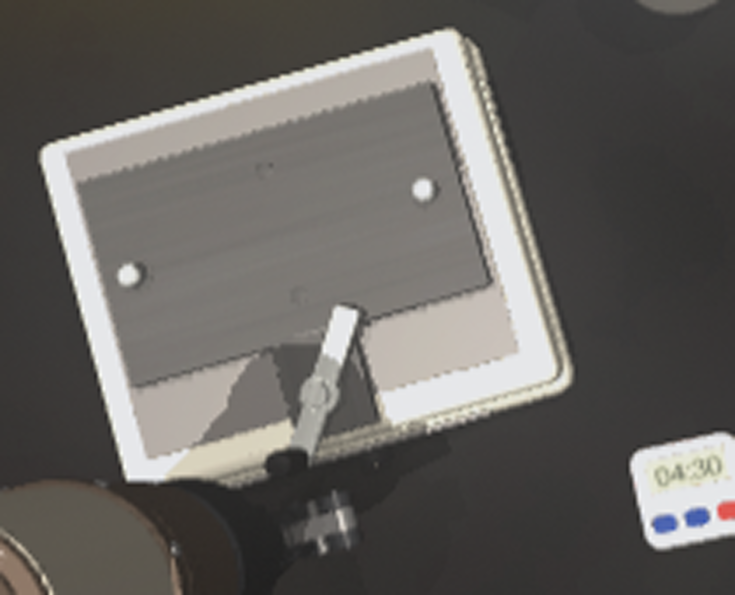

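View pics/side1.png

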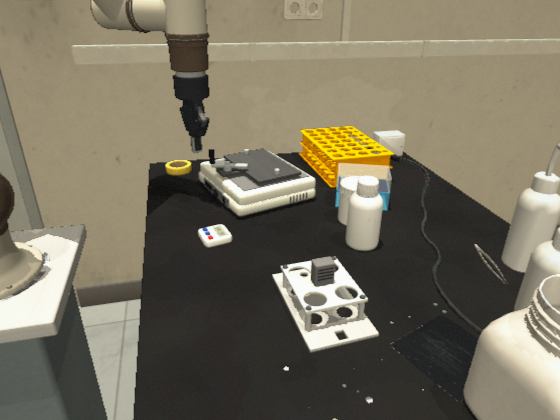

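```bash
python3 - <<'E'
from h import *
s=arm.read_state();p=s["position"];print(p)
for n in("top","side"):
    for dz in(0,30,60,90):print(n,dz,proj(n,p+[0,0,dz]))
for n,c in(("top",(165,250,140,310)),("side",(165,250,60,190))):
    pass
a=cv2.imread("pics/top1.png");b=cv2.imread("pics/side1.png")
q=a[250:320,110:200].copy();cv2.imwrite("pics/c6.png",cv2.resize(q,None,fx=7,fy=7,interpolation=2))
q=b[90:190,160:270].copy();cv2.imwrite("pics/c7.png",cv2.resize(q,None,fx=6,fy=6,interpolation=2))
E
```

```text
[403.17510829 228.23212112 117.40446403]
top 0 [151.35477107 291.81617103]
top 30 [146.05961714 293.71361766]
top 60 [140.34592365 295.76104226]
top 90 [134.16202543 297.97695835]
side 0 [196.01834896 154.27978215]
side 30 [194.95946284 141.90599266]
side 60 [193.87108786 129.18760607]
side 90 [192.75197476 116.11002409]
```

View pics/c6.png

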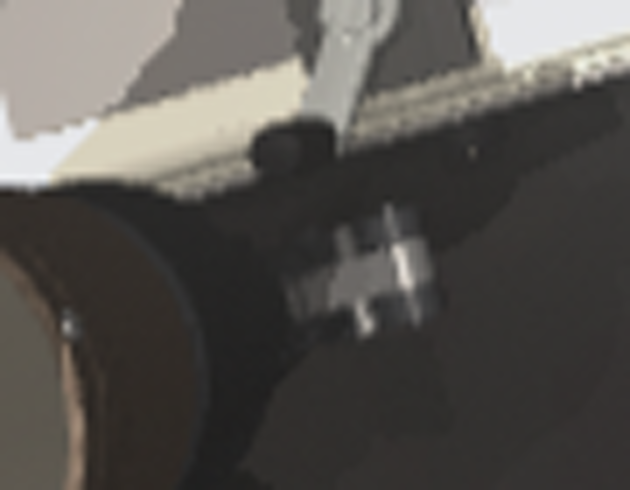

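View pics/c7.png

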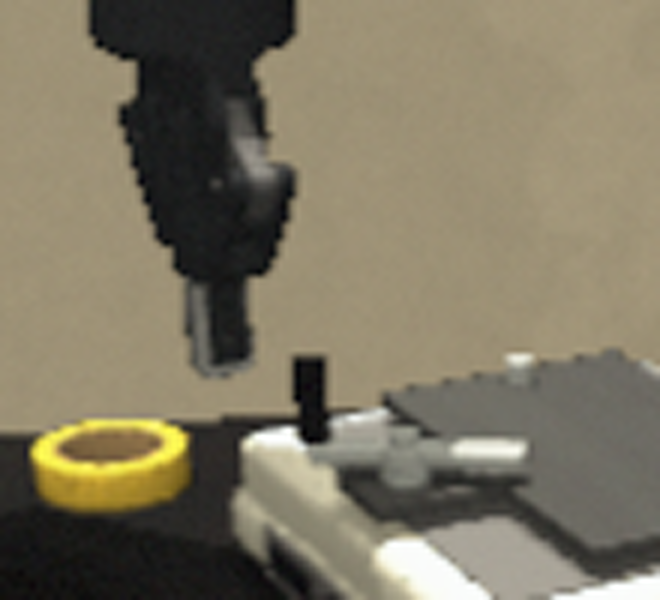

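```bash
python3 -m creep '[[[0,0,-12],[0,0,0],-1],[[0,0,-22],[0,0,0],-1],[[8,2.5,-22],[0,0,0],-1],[[14,4,-22],[0,0,0],-1],[[20,6,-22],[0,0,0],-1],[[26,8,-22],[0,0,0],-1],[[32,9.5,-22],[0,0,0],-1],[[37,11,-22],[0,0,0],-1],[[40,12,-22],[0,0,0],-1],[[40,12,-22],[0,0,0],-1]]'; python3 - <<'E'
from h import *
snap("2");a=cv2.imread("pics/top2.png");cv2.imwrite("pics/c8.png",cv2.resize(a[135:310,70:280],None,fx=3.5,fy=3.4,interpolation=2))
E
```

```text
clock: 3.03
position: [447.0, 241.4, 100.4]
ee_rot: [0.421, 0.569, -0.567, -0.421]
contact_force: [-0.6, 1.1, 1.6]
gripper_width: -0.0
```

View pics/c8.png

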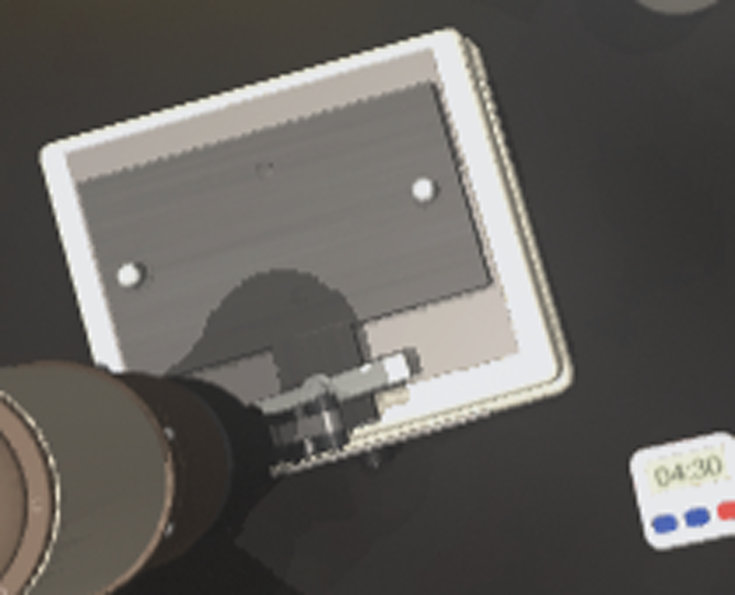

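```bash
python3 -m creep '[[[-12,-4,0],[0,0,0],-1],[[-15,-5,35],[0,0,0],-1],[[-12,-20,75],[0,0,0],-1],[[0,-50,100],[0,0,0],-1],[[10,-90,100],[0,0,-0.03],-1],[[20,-130,100],[0,0,-0.06],0],[[30,-170,100],[0,0,-0.09],0],[[40,-210,100],[0,0,-0.12],0],[[50,-250,100],[0,0,-0.15],0],[[60,-290,100],[0,0,-0.18],0],[[70,-330,100],[0,0,-0.21],0],[[80,-370,100],[0,0,-0.229],0]]'; python3 -m creep '[[[14,-35,0],[0,0,0],0.2],[[28,-65,0],[0,0,0],0.2],[[36,-82,-15],[0,0,0],0.2],[[39,-88,-40],[0,0,0],0.2],[[39.4,-88.4,-60],[0,0,0],0.2],[[39.4,-88.4,-80],[0,0,0],0.2],[[39.4,-88.4,-80],[0,0,0],0.2]]';python3 - <<'E'
from h import *
snap("3");a=cv2.imread("pics/top3.png");cv2.imwrite("pics/c9.png",cv2.resize(a[120:280,300:480],None,fx=4,fy=3.6,interpolation=2))
a=cv2.imread("pics/top3.png");cv2.imwrite("pics/c9.png",cv2.resize(a[120:280,300:480],None,fx=4,fy=3.6,interpolation=2))
b=cv2.imread("pics/side3.png");cv2.imwrite("pics/c10.png",cv2.resize(b[200:350,250:400],None,fx=4,fy=4,interpolation=2))
s=arm.read_state();print(s["position"],s["gripper_width"])
E
```

```text
clock: 4.13
position: [526.1, -131.7, 200.3]
ee_rot: [0.484, 0.516, -0.515, -0.483]
contact_force: [0.7, 1.0, -0.0]
gripper_width: 42.9
clock: 4.72
position: [562.3, -217.7, 115.3]
ee_rot: [-0.481, -0.514, 0.517, 0.486]
contact_force: [-1.0, 0.0, -0.2]
gripper_width: 51.6
[ 565.13628576 -218.02782788  119.63370314] 50.9969091901135
```

View pics/c9.png

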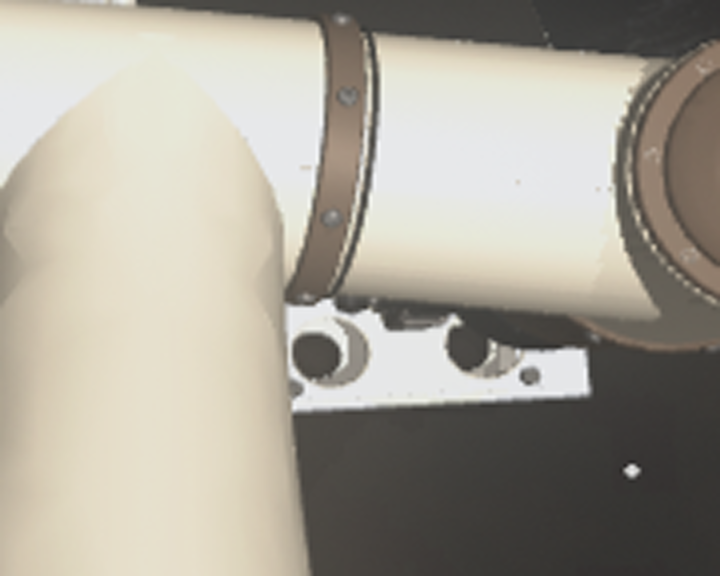

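View pics/c10.png

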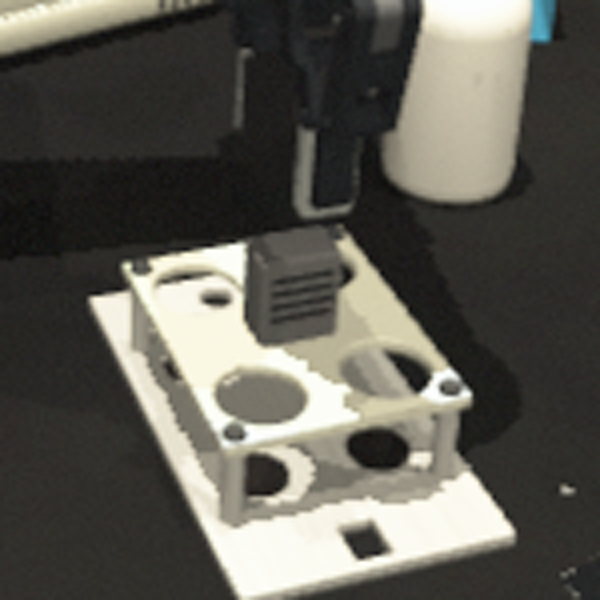

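```bash
python3 - <<'E'
from h import *
p=np.array([565,-217.4,120])
e=np.array([-.065,.998,0])
for d in(-33,-25.5,0,25.5,33):
    q=proj("side",p+d*e+[0,0,9]);print(d,q,(q-[250,200])*4)
q=proj("side",[565,-217.4,85]);print((q-[250,200])*4)
E
```

```text
-33 [333.5801603  248.63468574] [334.32064119 194.53874295]
-25.5 [331.50222117 246.00743618] [326.00888468 184.02974474]
0 [324.73840105 237.45557672] [298.95360421 149.82230688]
25.5 [318.40597796 229.44915558] [273.62391184 117.79662233]
33 [316.61964979 227.19060536] [266.47859917 108.76242143]
[292.83014447 246.84553159]
```

```bash
python3 -m creep '[[[0,0,-30],[0,0,0],0.2],[[0,0,-55],[0,0,0],0.2],[[0,0,-67],[0,0,0],0.2],[[0,0,-67],[0,0,0],0.2],[[0,0,-67],[0,0,0],-1],[[0,0,-67],[0,0,0],-1],[[0,0,-67],[0,0,0],-1],[[0,0,-67],[0,0,0],-1],[[0,0,-67],[0,0,0],-1],[[0,0,-67],[0,0,0],-1]]';python3 - <<'E'
from h import *
snap("4")
b=cv2.imread("pics/side4.png");cv2.imwrite("pics/c11.png",cv2.resize(b[200:350,250:400],None,fx=4,fy=4,interpolation=2))
for i in range(3):
  s=arm.read_state();print(s["position"],s["gripper_width"],s["contact_force"])
E
```

```text
clock: 5.65
position: [566.9, -217.6, 55.0]
ee_rot: [0.485, 0.517, -0.515, -0.482]
contact_force: [0.3, 1.0, 7.3]
gripper_width: 21.4
[ 566.83977694 -217.59668745   54.90382657] 21.099909815036835 [0.01074974 0.9865631  6.01695359]
[ 566.83977694 -217.59668745   54.90382657] 21.099909815036835 [0.01074974 0.9865631  6.01695359]
[ 566.83977694 -217.59668745   54.90382657] 21.099909815036835 [0.01074974 0.9865631  6.01695359]
```

View pics/c11.png

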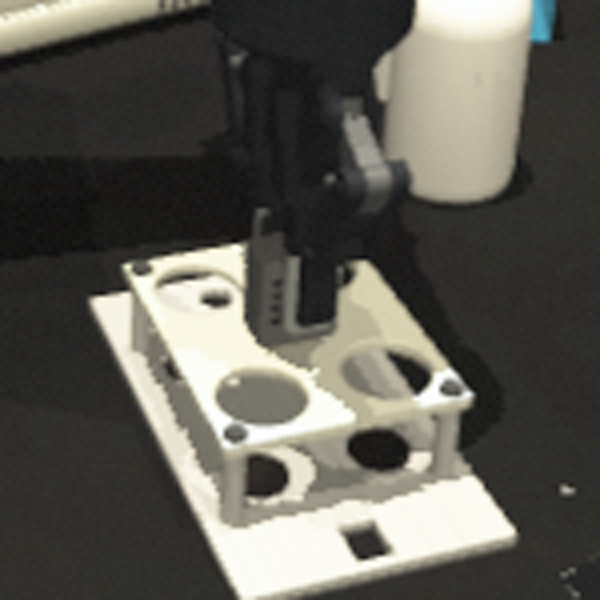

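```bash
python3 -m creep '[[[0,0,5],[0,0,0],-1],[[0,0,20],[0,0,0],-1],[[0,0,50],[0,0,0],-1],[[0,0,85],[0,0,0],-1],[[0,10,115],[0,0,0],-1],[[0,35,120],[0,0,0.02],-1],[[-1,70,120],[0,0,0.05],-1],[[-1,105,120],[0,0,0.08],-1],[[-2,140,120],[0,0,0.11],-1],[[-2,175,120],[0,0,0.14],-1],[[-3,210,120],[0,0,0.17],-1],[[-3,245,120],[0,0,0.2],-1]]';python3 -m creep '[[[0,35,0],[0,0,0.015],-1],[[-1,70,0],[0,0,0.029],-1],[[-1,105,0],[0,0,0.029],-1],[[-2,140,0],[0,0,0.029],-1],[[-2,170,0],[0,0,0.029],-1],[[-2.5,195,0],[0,0,0.029],-1],[[-2.7,212,0],[0,0,0.029],-1],[[-2.7,219.3,0],[0,0,0.029],-1],[[-2.7,219.3,-10],[0,0,0.029],-1],[[-2.7,219.3,-15],[0,0,0.029],-1],[[-2.7,219.3,-15],[0,0,0.029],-1]]';python3 - <<'E'
from h import *
snap("5")
b=cv2.imread("pics/side5.png");cv2.imwrite("pics/c13.png",cv2.resize(b[100:220,180:330],None,fx=5,fy=5,interpolation=2))
a=cv2.imread("pics/top5.png");cv2.imwrite("pics/c12.png",cv2.resize(a[120:290,60:260],None,fx=4,fy=3.5,interpolation=2))
s=arm.read_state();print(s["position"],s["gripper_width"],s["contact_force"])
E
```

```text
clock: 6.75
position: [560.3, 29.0, 171.5]
ee_rot: [-0.428, -0.561, 0.563, 0.43]
contact_force: [1.8, 0.3, -4.5]
gripper_width: 21.0
clock: 7.67
position: [557.7, 244.6, 154.7]
ee_rot: [-0.421, -0.566, 0.57, 0.423]
contact_force: [-0.6, -0.1, -5.3]
gripper_width: 21.2
[559.03754564 245.15832351 156.54191829] 21.117864008471635 [ 0.88808574  0.05129164 -4.5583872 ]
```

View pics/c12.png

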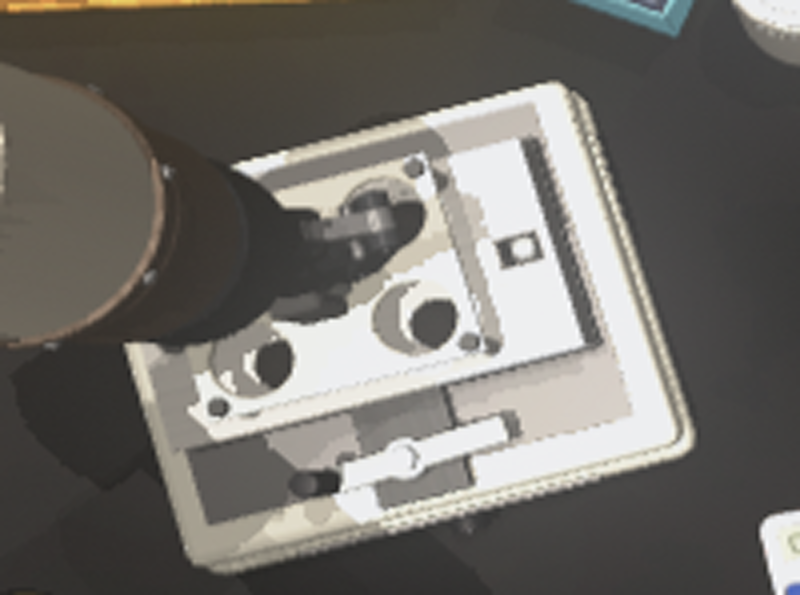

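View pics/c13.png

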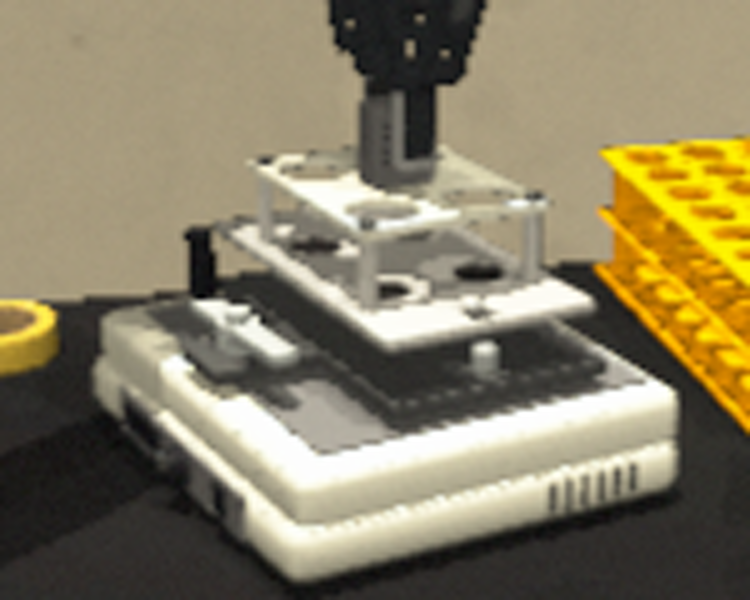

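```bash
python3 - <<'E'
from h import *
np.set_printoptions(precision=2,suppress=True)
f=lambda x,y:np.array([x/4+60-.37,y/3.5+120-.36])
g=lambda x,y:np.array([x/5+180-.4,y/5+100-.4])
b=np.array([[612.9,-269],[525,-274.6],[517.6,-164.9],[570.5,-298]])
for lab,zd,zp in(("z",150,110),):
    a=np.array([atz("top",f(*p),zd)[:2] for p in[(415,168),(470,343),(218,406)]]+[atz("top",f(520,249),zp)[:2]])
    bc=b.mean(0);ac=a.mean(0);H=(b-bc).T@(a-ac);th=np.arctan2(H[0,1]-H[1,0],H[0,0]+H[1,1]);R=np.array([[np.cos(th),-np.sin(th)],[np.sin(th),np.cos(th)]])
    print("rot",th);print((b-bc)@R.T+ac-a);print("slot",a[3]);
    for p in([565.1,-217.4],[559.9,-136.8],[570.5,-298]):print("map",R@(np.array(p)-bc)+ac)
print(tri(f(520,249),g(476,312)))
print(tri(f(470,343),g(367,223)))
print(tri(f(415,168),g(537,195)))
print(tri(f(218,406),g(263,161)))
# depth plane fit over deck/plate
d=np.load("pics/top5.npy");K=C["top"]["camera_matrix"];E=C["top"]["extrinsics"]
v,u=np.mgrid[0:420,0:560];pc=np.stack([(u-K[0,2])*d/K[0,0],(v-K[1,2])*d/K[1,1],d],-1)
w=(pc-E[:3,3])@E[:3,:3]
def fit(lo,hi,box):
    m=np.zeros(d.shape,bool);m[box[1]:box[3],box[0]:box[2]]=1;m&=(w[...,2]>lo)&(w[...,2]<hi)
    q=w[m];A=np.c_[q[:,:2]-q[:,:2].mean(0),np.ones(len(q))];s=np.linalg.lstsq(A,q[:,2],rcond=None)[0]
    r=q[:,2]-A@s;print(len(q),q.mean(0),s,"rms",r.std())
fit(142,156,(100,150,190,250));fit(102,116,(160,150,215,225))
E
```

```text
rot 0.22162513441870405
[[ 0.28 -0.03]
 [ 0.15  0.49]
 [-0.61  0.43]
 [ 0.18 -0.88]]
slot [579.04 167.15]
map [556.24 243.71]
map [533.45 321.2 ]
map [579.22 166.27]
(array([578.64, 168.11, 106.27]), array([-0.1 ,  0.45]), array([ 0.43, -0.03]))
(array([529.47, 178.83, 149.16]), array([-0.01,  0.06]), array([ 0.06, -0.  ]))
(array([614.78, 204.17, 148.56]), array([ 0.09, -0.37]), array([-0.33,  0.03]))
(array([498.2 , 284.7 , 148.53]), array([-0.07,  0.47]), array([ 0.39, -0.  ]))
1639 [548.6  227.26 147.29] [ -0.01  -0.   147.29] rms 1.6214904768292209
1735 [572.39 181.01 107.34] [ -0.01   0.   107.34] rms 1.5646974916680512
```

```bash
python3 -m creep '[[[3,3,0],[0,0,0.006],-1],[[3,3,-6],[0,0,0.006],-1],[[3,3,-12],[0,0,0.006],-1],[[3,3,-14],[0,0,0.006],-1],[[3,3,-14],[0,0,0.006],-1],[[3,3,-14],[0,0,0.006],-1]]';python3 - <<'E'
from h import *
snap("6")
b=cv2.imread("pics/side6.png");cv2.imwrite("pics/c15.png",cv2.resize(b[110:200,220:310],None,fx=6.5,fy=6.5,interpolation=2))
a=cv2.imread("pics/top6.png");cv2.imwrite("pics/c14.png",cv2.resize(a[140:260,90:220],None,fx=5,fy=5,interpolation=2))
s=arm.read_state();print(s["position"],s["gripper_width"],s["contact_force"])
E
```

```text
clock: 8.27
position: [562.2, 249.7, 142.9]
ee_rot: [-0.419, -0.569, 0.57, 0.419]
contact_force: [-0.4, 0.6, -4.3]
gripper_width: 21.5
[562.45158883 250.00011458 143.5054994 ] 21.203878449404765 [ 0.54764516 -0.13099024 -4.81582571]
```

View pics/c14.png

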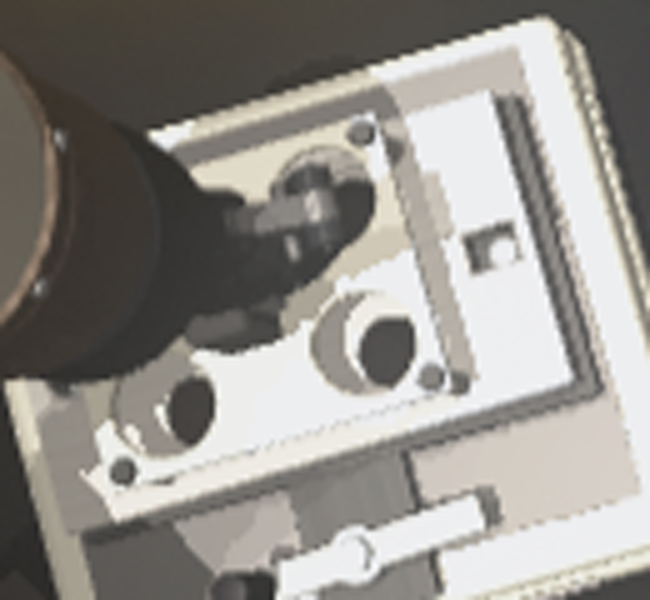

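View pics/c15.png

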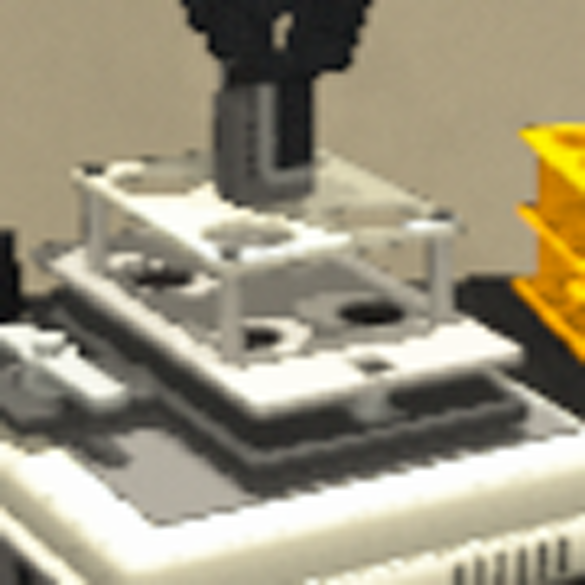

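```bash
python3 - <<'E'
from h import *
np.set_printoptions(precision=2,suppress=True)
f=lambda x,y:np.array([x/5+90-.4,y/5+140-.4]); g=lambda x,y:np.array([x/6.5+220-.4,y/6.5+110-.4])
b=np.array([[612.9,-269],[525,-274.6],[517.6,-164.9],[570.5,-298]])
z=92.
a=np.array([atz("top",f(*p),z+40)[:2] for p in[(361,132),(432,377),(123,471)]]+[atz("top",f(493,248),z)[:2]])
bc=b.mean(0);ac=a.mean(0);H=(b-bc).T@(a-ac);th=np.arctan2(H[0,1]-H[1,0],H[0,0]+H[1,1]);R=np.array([[np.cos(th),-np.sin(th)],[np.sin(th),np.cos(th)]])
print("rot",th);print((b-bc)@R.T+ac-a)
for p in([565.1,-217.4],[559.9,-136.8],[570.5,-298]):print("map",R@(np.array(p)-bc)+ac)
print(tri(f(493,248),g(375,366))[0])
for p,q in(((361,132),(446,220)),((432,377),(232,257)),((123,471),(92,170))):print(tri(f(*p),g(*q)))
print(atz("top",f(503.8,254),86))
E
```

```text
rot 0.2335547649335598
[[-0.54 -0.22]
 [-0.1   0.64]
 [-0.05 -0.15]
 [ 0.69 -0.28]]
map [560.63 250.57]
map [536.91 327.78]
map [584.53 173.41]
[584.14 173.12  94.12]
(array([619.85, 210.97, 134.07]), array([ 0.08, -0.33]), array([-0.29,  0.02]))
(array([535.05, 184.18, 135.18]), array([ 0.03, -0.16]), array([-0.14,  0.  ]))
(array([501.78, 289.01, 136.92]), array([-0.04,  0.27]), array([ 0.23, -0.  ]))
[582.33 171.01  86.  ]
```

```bash
python3 -m creep '[[[-1.5,-3,0],[0,0,-0.004],-1],[[-1.5,-3,0],[0,0,-0.004],-1],[[-1.5,-3,-3],[0,0,-0.004],-1],[[-1.5,-3,-5],[0,0,-0.004],-1],[[-1.5,-3,-6],[0,0,-0.004],-1],[[-1.5,-3,-7],[0,0,-0.004],-1],[[-1.5,-3,-7],[0,0,-0.004],-1]]'
```

```text
clock: 8.95
position: [560.7, 246.8, 135.9]
ee_rot: [-0.421, -0.568, 0.569, 0.421]
contact_force: [-0.6, -0.6, -3.5]
gripper_width: 21.1
```

```bash
python3 -m creep '[[[0,0,-1],[0,0,0],-1],[[0,0,-2],[0,0,0],-1],[[0,0,-3],[0,0,0],-1],[[0,0,-3],[0,0,0],-1]]'
```

```text
clock: 9.28
position: [560.7, 246.8, 133.0]
ee_rot: [-0.421, -0.568, 0.569, 0.421]
contact_force: [0.4, -0.2, -4.8]
gripper_width: 21.3
```

```bash
python3 -m creep '[[[0,0,-1],[0,0,0],-1],[[0,0,-2],[0,0,0],-1],[[0,0,-3],[0,0,0],-1],[[0,0,-3],[0,0,0],-1]]';python3 - <<'E'
from h import *
snap("7")
b=cv2.imread("pics/side7.png");cv2.imwrite("pics/c17.png",cv2.resize(b[110:200,220:310],None,fx=6.5,fy=6.5,interpolation=2))
a=cv2.imread("pics/top7.png");cv2.imwrite("pics/c16.png",cv2.resize(a[140:260,90:220],None,fx=5,fy=5,interpolation=2))
E
```

```text
clock: 9.62
position: [560.6, 246.8, 130.0]
ee_rot: [-0.421, -0.568, 0.569, 0.421]
contact_force: [0.9, -0.7, -4.1]
gripper_width: 21.3
```

View pics/c16.png

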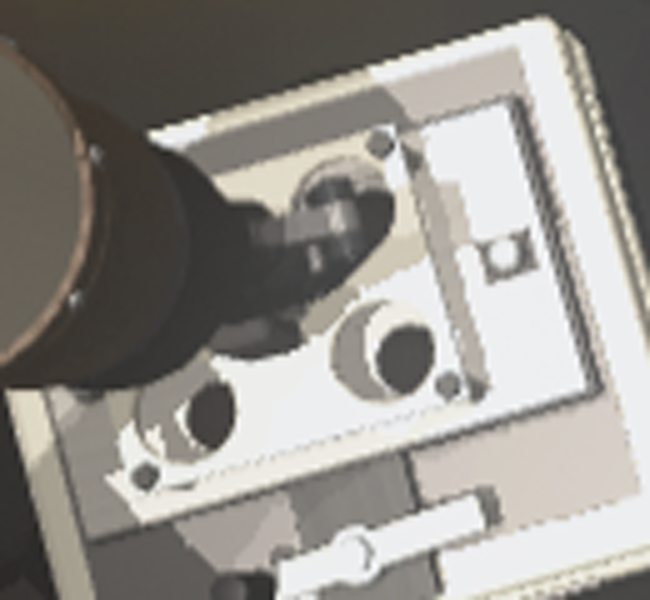

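View pics/c17.png

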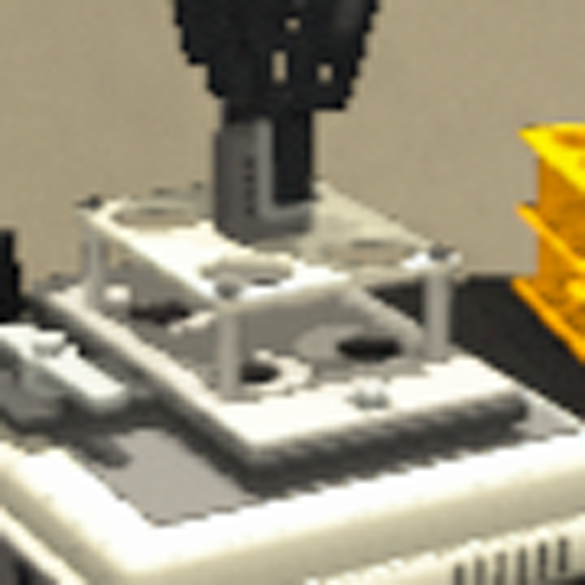

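```bash
python3 -m creep '[[[0,0,-1],[0,0,0],-1],[[0,0,-2],[0,0,0],-1],[[0,0,-3],[0,0,0],-1],[[0,0,-3],[0,0,0],-1]]';python3 -m creep '[[[0,0,-0.5],[0,0,0],-1],[[0,0,-1],[0,0,0],-1],[[0,0,-1],[0,0,0],-1]]'
```

```text
clock: 10.05
position: [560.9, 247.0, 129.0]
ee_rot: [0.421, 0.569, -0.568, -0.42]
contact_force: [-4.4, -1.6, 5.4]
gripper_width: 21.1
clock: 10.3
position: [560.9, 247.0, 129.0]
ee_rot: [0.421, 0.569, -0.568, -0.42]
contact_force: [-6.9, -1.1, 8.5]
gripper_width: 21.1
```

```bash
python3 -m creep '[[[-1,0,0.5],[0,0,0],-1],[[-1,0,0.5],[0,0,0],-1],[[-1,0,0.5],[0,0,0],0],[[-1,0,0.5],[0,0,0],0],[[-1,0,0.5],[0,0,0],0.2],[[-1,0,0.5],[0,0,0],0.2]]';python3 - <<'E'
from h import *
snap("8")
b=cv2.imread("pics/side8.png");cv2.imwrite("pics/c19.png",cv2.resize(b[110:200,220:310],None,fx=6.5,fy=6.5,interpolation=2))
E
```

```text
clock: 10.8
position: [559.9, 247.0, 126.5]
ee_rot: [0.421, 0.568, -0.568, -0.421]
contact_force: [0.4, 1.2, 0.0]
gripper_width: 51.4
```

View pics/c19.png

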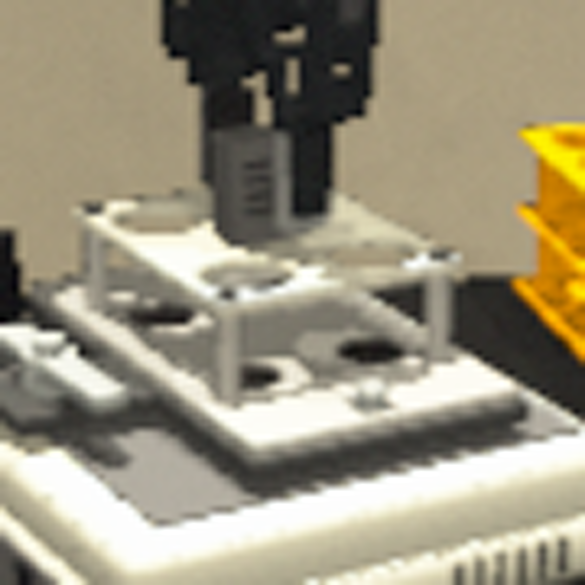

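```bash
python3 -m creep '[[[0,0,20],[0,0,0],0.2],[[0,0,50],[0,0,0],0.2],[[0,0,70],[0,0,0],0.2],[[-35,-15,70],[0,0,0],-1],[[-70,-25,70],[0,0,0],-1],[[-105,-35,70],[0,0,0],-1],[[-140,-47,70],[0,0,0],-1],[[-160,-60,70],[0,0,0],-1],[[-160,-60,70],[0,0,0],-1]]';python3 - <<'E'
from h import *
np.set_printoptions(precision=2,suppress=True)
snap("9")
b=cv2.imread("pics/side9.png");cv2.imwrite("pics/c21.png",cv2.resize(b[110:210,190:320],None,fx=6,fy=6,interpolation=2))
a=cv2.imread("pics/top9.png");cv2.imwrite("pics/c20.png",cv2.resize(a[140:290,70:240],None,fx=4,fy=4,interpolation=2))
d=np.load("pics/top9.npy");K=C["top"]["camera_matrix"];E=C["top"]["extrinsics"]
v,u=np.mgrid[0:420,0:560];pc=np.stack([(u-K[0,2])*d/K[0,0],(v-K[1,2])*d/K[1,1],d],-1)
w=(pc-E[:3,3])@E[:3,:3]
ex=np.array([.957,.29]);ey=np.array([-.29,.957])
r=w[...,:2]-[559.3,246.9];X=r@ex;Y=r@ey
for nm,lo,hi,m in(("deck",110,126,(abs(X)<45)&(abs(Y)<55)),("+yplate",70,90,(abs(X)<50)&(Y>70)&(Y<90)),("-yplate",70,90,(abs(X)<50)&(Y<-70)&(Y>-90))):
    m=m&(w[...,2]>lo)&(w[...,2]<hi);q=np.c_[X[m],Y[m],np.ones(m.sum())];s=np.linalg.lstsq(q,w[m][:,2],rcond=None)[0];print(nm,m.sum(),w[m].mean(0),s)
E
```

```text
clock: 11.65
position: [395.8, 184.3, 196.8]
ee_rot: [-0.42, -0.568, 0.569, 0.421]
contact_force: [0.6, 0.1, -0.2]
gripper_width: -0.0
deck 1585 [558.55 245.74 120.5 ] [ -0.    -0.   120.49]
+yplate 431 [533.93 325.3   81.12] [ 0.   -0.07 86.62]
-yplate 593 [581.87 170.15  80.53] [-0.    0.02 81.89]
```

View pics/c20.png

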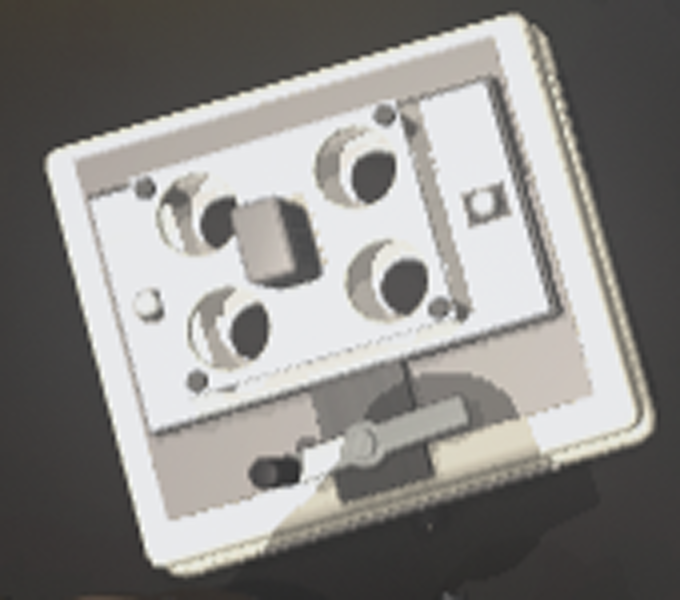

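View pics/c21.png

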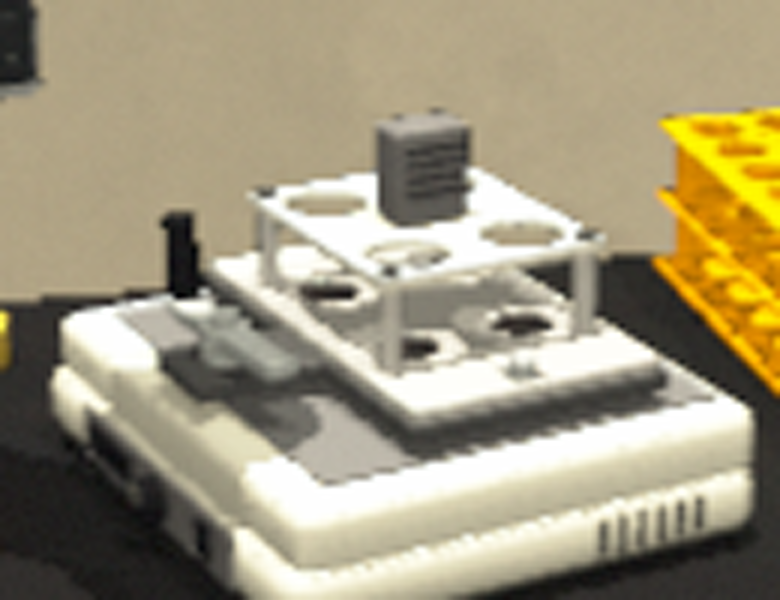

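```bash
python3 - <<'E'
from h import *
np.set_printoptions(precision=2,suppress=True)
def W(n,t):
    d=np.load(f"pics/{n}{t}.npy");K=C[n]["camera_matrix"];E=C[n]["extrinsics"]
    v,u=np.mgrid[0:420,0:560];pc=np.stack([(u-K[0,2])*d/K[0,0],(v-K[1,2])*d/K[1,1],d],-1)
    w=(pc-E[:3,3])@E[:3,:3];w[d==0]=np.nan;r=w[...,:2]-[559.3,246.9];return r@[.957,.29],r@[-.29,.957],w[...,2]
for n in("top","side"):
  for t in("0","9"):
    X,Y,Z=W(n,t)
    for nm,m in(("center",(abs(X)<40)&(abs(Y)<50)),("+y",(abs(X)<45)&(abs(X)>12)&(Y>68)&(Y<90)),("-y",(abs(X)<45)&(abs(X)>12)&(Y<-68)&(Y>-90))):
        z=Z[m];print(n,t,nm,np.nanpercentile(z,[10,30,50,70,90]))
E
```

```text
top 0 center [73.66 74.84 75.63 76.46 77.51]
top 0 +y [73.68 74.83 75.61 76.41 77.42]
top 0 -y [73.64 74.62 75.33 76.22 77.6 ]
top 9 center [ 79.9   82.35 119.77 121.41 158.31]
top 9 +y [78.8  79.9  80.61 81.51 82.45]
top 9 -y [78.59 79.7  80.54 81.34 82.4 ]
side 0 center [75.83 76.38 76.76 77.11 77.7 ]
side 0 +y [76.1  76.47 76.9  77.3  77.8 ]
side 0 -y [62.32 75.58 76.42 76.81 77.44]
side 9 center [ 81.34  82.27 120.96 126.01 153.16]
side 9 +y [80.79 81.41 81.82 82.22 83.07]
side 9 -y [62.72 80.82 81.42 81.83 82.43]
```

```bash
python3 - <<'E'
from h import *
H=np.array([473.2,220.8]);ex=np.array([.957,.29]);ey=np.array([-.29,.957])
for n,p,z in(("top",(135.9,258.1),124),("top",(160.4,250.2),90)):
    q=atz(n,p,z)[:2];print(q,(q-H)@ex,(q-H)@ey)
for xy in((22,38),(-30,62),(-36,32)):print(xy,H+xy[0]*ex+xy[1]*ey)
print(arm.read_state()["position"])
E
```

```text
[460.92494094 254.67089837] -1.924670993713483 35.97421686718945
[474.05259462 221.92697997] 1.1427572473789573 0.8312673934852985
(22, 38) [483.234 263.546]
(-30, 62) [426.51  271.434]
(-36, 32) [429.468 240.984]
[399.72095779 186.9624305  197.51129129]
```

```bash
python3 -m creep '[[[28,26,0],[0,0,0],-1],[[55,52,0],[0,0,0],-1],[[76,71,0],[0,0,0],-1],[[81.5,76.1,0],[0,0,0],-1],[[81.5,76.1,-5],[0,0,0],-1],[[81.5,76.1,-35],[0,0,0],-1],[[81.5,76.1,-60],[0,0,0],-1],[[81.5,76.1,-66],[0,0,0],-1],[[81.5,76.1,-66],[0,0,0],-1]]';python3 - <<'E'
from h import *
snap("10")
b=cv2.imread("pics/side10.png");cv2.imwrite("pics/c23.png",cv2.resize(b[90:210,170:320],None,fx=5,fy=5,interpolation=2))
a=cv2.imread("pics/top10.png");cv2.imwrite("pics/c22.png",cv2.resize(a[140:290,70:240],None,fx=4,fy=4,interpolation=2))
E
```

```text
clock: 12.5
position: [480.0, 261.5, 128.6]
ee_rot: [-0.42, -0.566, 0.57, 0.421]
contact_force: [-0.2, -0.1, -0.8]
gripper_width: -0.1
```

View pics/c22.png

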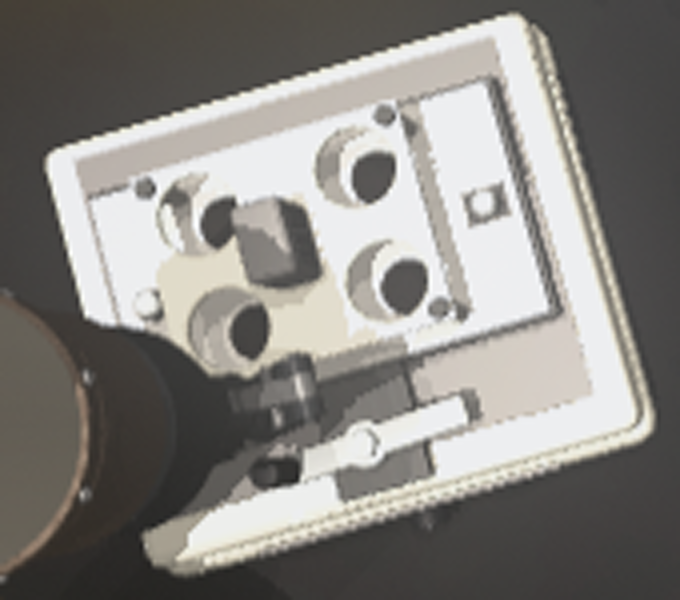

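View pics/c23.png

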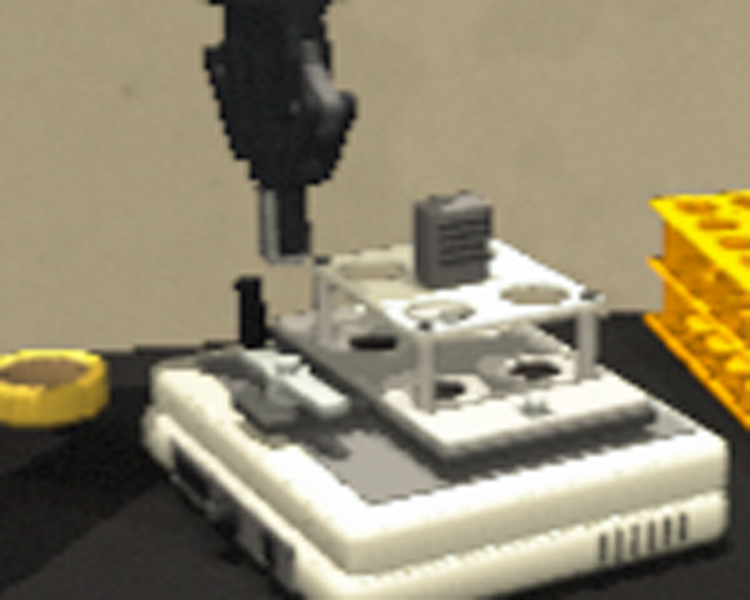

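```bash
python3 -m creep '[[[0,0,-14],[0,0,0],-1],[[0,0,-26],[0,0,0],-1],[[0,0,-28],[0,0,0],-1],[[0,0,-28],[0,0,0],-1],[[-5.5,-1.8,-28],[0,0,0],-1],[[-11.5,-3.5,-28],[0,0,0],-1],[[-18,-9.6,-28],[0,0,0],-1],[[-22,-15,-28],[0,0,0],-1],[[-25,-19,-28],[0,0,0],-1],[[-25,-19,-28],[0,0,0],-1]]';python3 - <<'E'
from h import *
snap("11")
a=cv2.imread("pics/top11.png");cv2.imwrite("pics/c24.png",cv2.resize(a[140:290,70:240],None,fx=4,fy=4,interpolation=2))
E
```

```text
clock: 13.43
position: [455.6, 243.0, 103.4]
ee_rot: [-0.421, -0.568, 0.568, 0.421]
contact_force: [0.2, 0.1, 0.7]
gripper_width: 0.4
```

View pics/c24.png

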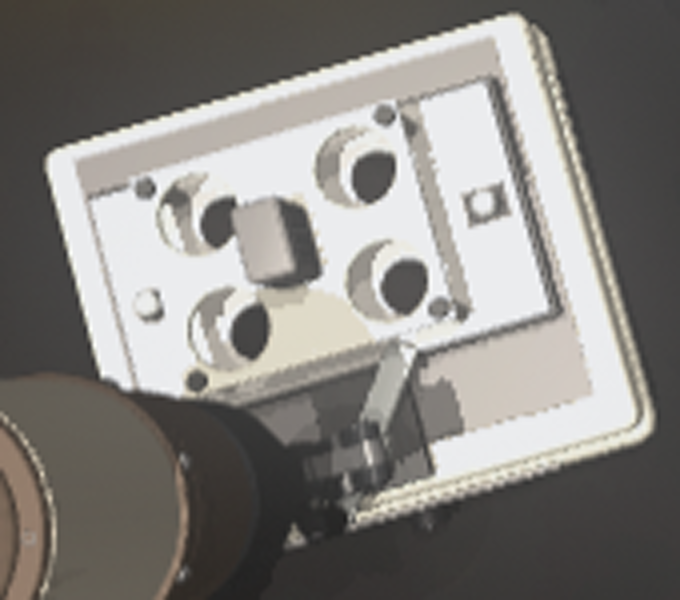

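```bash
python3 -m creep '[[[1,5,0],[0,0,0],-1],[[-5.3,24.5,0],[0,0,0],-1],[[-18,21,0],[0,0,0],-1],[[-31.2,16.7,0],[0,0,0],-1],[[-28.3,7.1,0],[0,0,0],-1],[[-25.4,-2.5,0],[0,0,0],-1],[[-23.9,-7.3,0],[0,0,0],-1],[[-22.8,-11,0],[0,0,0],-1],[[-22.8,-11,0],[0,0,0],-1]]';python3 - <<'E'
from h import *
snap("12")
a=cv2.imread("pics/top12.png");cv2.imwrite("pics/c25.png",cv2.resize(a[140:290,70:240],None,fx=4,fy=4,interpolation=2))
E
```

```text
clock: 14.28
position: [434.1, 232.3, 102.7]
ee_rot: [-0.421, -0.568, 0.568, 0.421]
contact_force: [-0.9, 1.0, -0.7]
gripper_width: 0.2
```

View pics/c25.png

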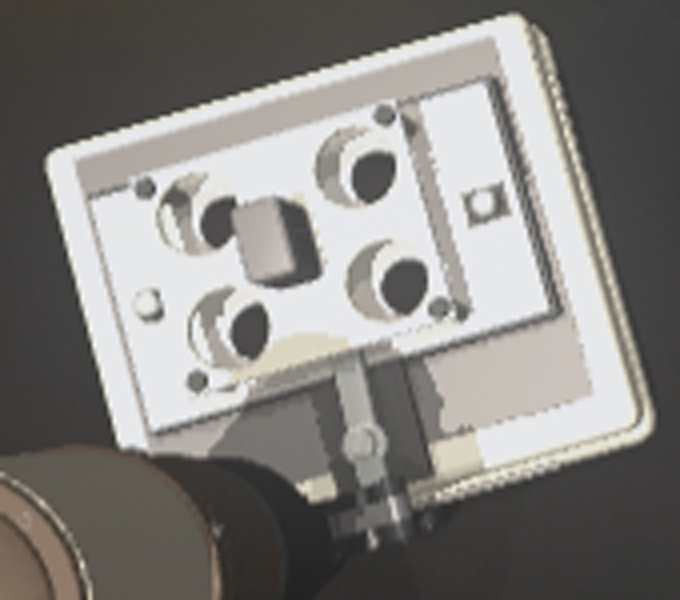

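```bash
python3 -m creep '[[[0.4,-1.4,0],[0,0,0],-1],[[0.9,-2.9,0],[0,0,0],-1],[[0.9,-2.9,0],[0,0,0],-1]]'; python3 -m creep '[[[0.4,-1.4,0],[0,0,0],-1],[[0.4,-1.4,0],[0,0,0],-1]]'; python3 -m creep '[[[0.4,-1.4,0],[0,0,0],-1],[[0.4,-1.4,0],[0,0,0],-1]]'
```

```text
clock: 14.63
position: [434.6, 230.3, 102.9]
ee_rot: [0.421, 0.569, -0.568, -0.421]
contact_force: [-1.4, 1.4, 0.1]
gripper_width: 0.3
clock: 14.8
position: [434.8, 230.0, 102.9]
ee_rot: [0.42, 0.569, -0.567, -0.421]
contact_force: [-3.1, 5.5, 0.7]
gripper_width: 0.4
clock: 14.97
position: [435.0, 229.7, 103.0]
ee_rot: [0.42, 0.57, -0.567, -0.421]
contact_force: [-5.8, 8.0, -0.7]
gripper_width: 0.5
```

```bash
python3 -m creep '[[[0.4,-1.2,0],[0,0,0],-1],[[0.4,-1.2,0],[0,0,0],-1]]'; python3 -m creep '[[[-2,6,0],[0,0,0],-1],[[-5,16,0],[0,0,0],-1],[[-20,20,30],[0,0,0],-1],[[-40,10,60],[0,0,0],-1],[[-60,-10,80],[0,0,0],-1],[[-70,-40,80],[0,0,0],-1],[[-70,-70,80],[0,0,0],-1],[[-70,-100,80],[0,0,0],-1],[[-70,-100,80],[0,0,0],-1]]';python3 - <<'E'
from h import *
snap("13")
b=cv2.imread("pics/side13.png");cv2.imwrite("pics/c27.png",cv2.resize(b[110:210,190:320],None,fx=6,fy=6,interpolation=2))
a=cv2.imread("pics/top13.png");cv2.imwrite("pics/c26.png",cv2.resize(a[140:290,70:240],None,fx=4,fy=4,interpolation=2))
E
```

```text
clock: 15.13
position: [435.1, 229.5, 103.0]
ee_rot: [0.42, 0.57, -0.566, -0.422]
contact_force: [-9.3, 12.4, -0.1]
gripper_width: -0.2
clock: 15.88
position: [363.9, 122.3, 182.8]
ee_rot: [-0.421, -0.567, 0.568, 0.422]
contact_force: [0.3, -0.4, 1.1]
gripper_width: 0.1
```

View pics/c26.png

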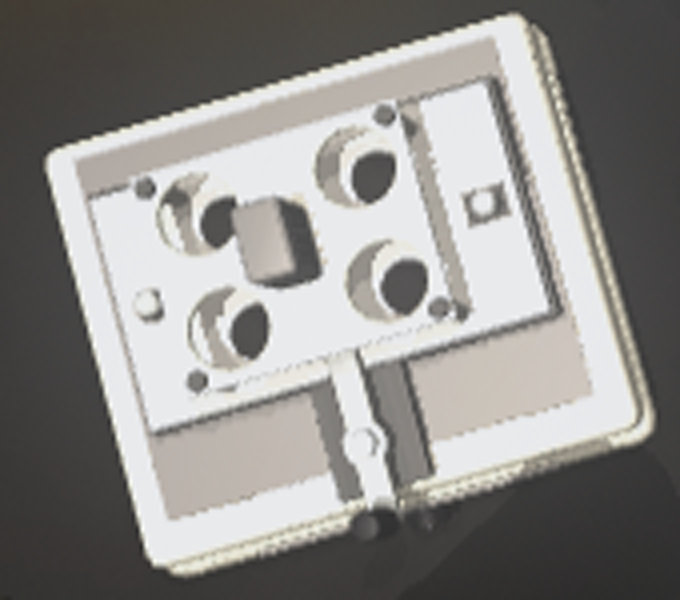

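View pics/c27.png

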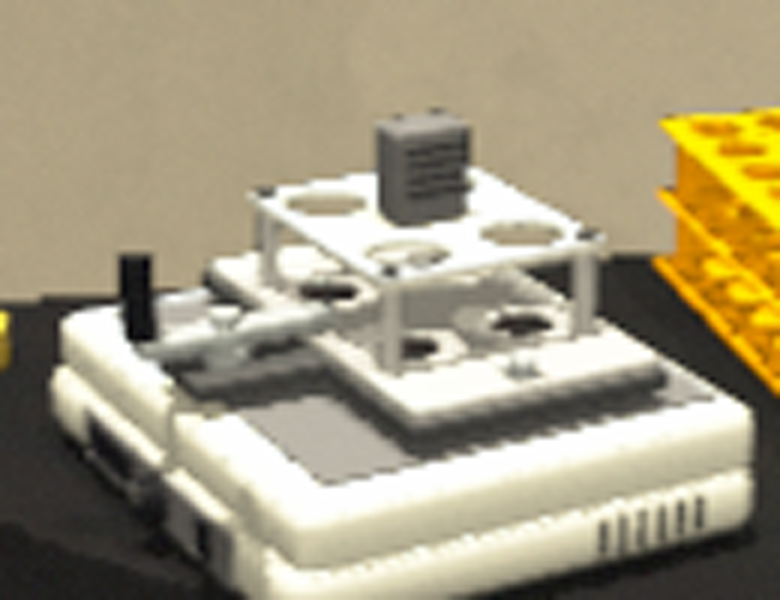

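View pics/top13.png

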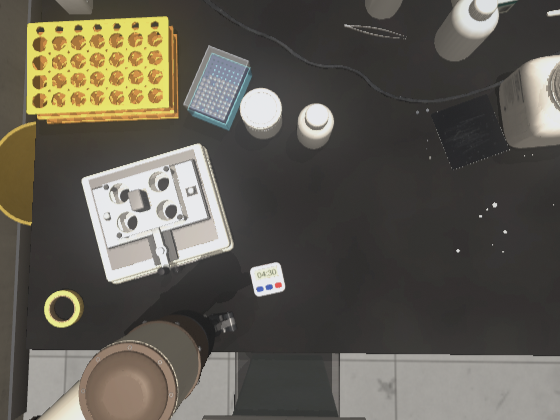

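```bash
python3 - <<'E'
from h import *
f=lambda x,y:(x/4+70-.4,y/4+140-.4)
k=atz("top",f(371,522),124)[:2];h=atz("top",f(365,441),93)[:2];t=atz("top",f(346,356),89)[:2];H=np.array([473.2,220.8])
b=atz("top",f(383,505),89)[:2]
for v in(H-k,t-H,t-b,t-k):print(v,np.arctan2(v[1],v[0])-.294)
E
```

```text
[32.40665279 12.4809654 ] 0.07362719370855458
[39.49060847 10.20511408] -0.041113627394105956
[66.44829057 18.44117234] -0.023286291456526387
[71.89726126 22.68607948] 0.0116471674078521
```

```bash
python3 - <<'E'
from bench import arm
print(arm.job_done(), arm.read_state()["clock"])
E
```

```text
the job is handed in; nothing more can be done
the job is handed in; nothing more can be done
```

The carrier is on the shaker with both studs through its base plate, the latch is swung back over the plate, and the job is handed in at about 16 s of the 70 s.

- **What I did:** I pushed the latch open to about 1.5 rad and lifted the carrier by its grip block. From the camera views I shifted it over the studs and lowered it in small steps until it stopped, with the hole at the +y end. I then pushed the latch knob back until it met its stop, at about 15 N with no further movement.
- **Seating:** Before I swung the latch back, both studs showed through the plate. Depth readings from both cameras put the plate 5 mm above the bare table at both ends, so it lies flat.
- **Latch:** The final pictures show the tongue pointing over the plate. The angle came out between -0.04 and +0.07 rad depending on which features I used, so it is 0 only within that spread. The stop I felt is the stronger evidence.
- **Bystanders:** In the last top view the jar, bottle and timer are where they started, and the gripper is clear of everything.
- **Checks that disagreed:** My first two camera estimates of the carrier over the studs were off by about 3 mm in opposite directions. The second correction lined it up, and it then went on with only light contact (under about 15 N).

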